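# Clamp a brass plate in the cam-lock plate clamp

## Robot

A 7-joint arm with a two-finger parallel gripper is mounted at the origin on a cart in front of the work surface, level with it; the furniture and walls round the work are solid. World frame = base frame: x ahead of the robot, y to its left, z up, the work surface at z = 0. Lengths are in m, angles in rad, forces in N, time in s.
With the tool pointing down it reaches from about 0.4 to 0.85 m from the base axis. Payload 10.4 kg.
Tool frame: the origin (TCP) lies midway between the tips of the shut fingers; the grasp point (between the pads) lies 19 mm behind it; z points along the fingers, y is the direction in which the jaws open and shut (so a half turn about z gives the same grasp; the last joint's range is limited). The gripper opens to 85 mm and grips with 20 to 120 N. Pads are 22 mm wide; open, the fingers measure 114 mm over their backs; the gripper's body (76 mm by 85 mm) begins 54 mm behind the grasp point. The pads swing forward as they close: fully open they stand 13 mm farther back than shut.
Start: joints at [1.261, 0.332, -0.065, 1.46, 0.022, 1.35, -0.088], TCP at [0.177, -0.599, 0.231] pointing down, gripper open.
Joint ranges: [-2.6, 2.6], [-0.5, 2.12], [-1.47, 1.34], [0.16, 2.42], [-1.27, 4.41], [0.06, 2.06], [-2.6, 2.6]. Speed limits (rad/s): [2.22, 2.22, 2.79, 2.79, 3.14, 3.14, 3.14].

## Interface

Orientations are given as a unit quaternion [x, y, z, w].
In Python, from workcell import manip, viewer gives the robot as it stands.
- The arm moves only by the tool move_arm, never from a script. Its argument "deltas" is a list of rows, each a list of 7 numbers: the shift along the tool's x, y, z in m, then the turn, a rotation vector about the tool's x, y, z in degrees, then the opening, from -1 (shut) to 1 (fully open). In form: [[dx, dy, dz, wx, wy, wz, gripper], ...]. A call has 1 to 10 rows; each row shifts and turns the commanded pose from where the row before left it, along the tool's axes as they then stand; what a row does not reach is not made up. A row lasts 1/8 s, in which the tool goes at most 62.5 mm and 10.7 degrees, less where a joint would pass 70% of its speed; a pose out of reach is approached as far as the arm can. A call with a gripper value outside its range is refused whole. The fingers move at their own pace and stop on an object; "force" is the grip in N (left out, the last holds). Time passes only in rows, so rows that do not move let the fingers close. It gives the time, the measured TCP pose, the force and the opening at its end, in the units of the state.
- manip.get_obs(): the state, without advancing time (a new reading comes with each control period).
- viewer.camera(name): name is "scene" or "top"; returns (picture, depth): 400x640x3 uint8, red, green, blue; 400x640 float32, m along the optical axis (not along the pixel's ray), 0 where there is no reading.
- viewer.calibration(name): a dict with "fx", "fy", "cx", "cy" (pixels), "R" (3x3) and "t" (3): a world point X has camera coordinates R X + t. Camera axes: x right, y down, z forward; pixel columns grow to the right and rows downward; lengths in m; the calibration is good to about 2 mm. A picture is of the moment at which its call begins. calibration takes no time and is no camera call.
- manip.hand_in(): hands the job in, once; it reports no verdict.
The state is a dict: "clock": time; "joint_pos": joint angles; "joint_velocities": joint speeds; "tau": joint torques, N m; "position": TCP position; "ee_rot": TCP orientation; "ft_force": force on the tool from outside, world axes, zero at the start; "torque": the same for the moment, N m; "grip_width": opening from 0.0 (shut) to 1.0 (fully open).
Only numpy, scipy, OpenCV 4.12 (cv2) and the standard library are available. Lean on these libraries where they do the work, as an engineer would, in place of code of your own. Each camera call takes 0.05 s, during which the arm holds its last target.

## Task

Clamp the brass plate in the plate clamp on the bench by pushing the clamp's parts with your fingertips or the outside of the fingers. The eccentric cam is standing in the way of the jaw slide: swing the lever by its black knob round towards you (clockwise from above), as far as it goes, so that the cam is at its low point; then push the thumb piece at the slide's rear end forward until the jaw has pressed the plate fully home against the fence; then swing the knob firmly back the way it came, so that the cam wedges tight behind the slide's lug and keeps the plate clamped. Do not take the knob or the thumb piece between the fingers, do not lift the plate, and leave the other tools where they lie.

Things in the scene. Friction and masses are not known exactly. Their poses are not given: they have to be found in the camera images.
- clamp: Plate clamp, screwed down (does not move): grey base plate 230 mm long (x) by 132 mm wide (y from -78 to +54 mm) and 10 mm thick. Origin: underside of the base, on the axis of the jaw slide. +x is the way the jaw closes (roughly away from the robot, yawed up to 0.3 rad), +y to the left, z up. A steel bed (x 37 to 115, y -48 to 48 mm, top 18 mm above the table) carries the plate. All of the clamp except knob and thumb piece is below 39 mm.
- fence: Fixed jaw across the far end of the bed: steel bar 12 mm (x) by 96 mm (y), top 30 mm above the table. Origin at the centre of its underside, at x = 106 mm of the clamp; its face towards the plate is 6 mm nearer (x = 100 mm).
- jaw_slide (a joint): Travel of the jaw slide along the clamp's +x, in m: 0 drawn back (starts at 0 to 0.004), 0.050 with the plate flush between jaw and fence. A steel bar 28 mm wide: cross jaw 72 mm wide in front, thumb piece at the rear, lug (14 mm long) on its right side that a high cam stops at about 0.006. Friction 1.5 N (some 3 N while pushing the plate); stays where it is left.
- thumb_piece (a point): Centre of the rear face (towards -x of the clamp) of the upright steel thumb piece at the rear end of the slide: 9 mm thick (x), 34 mm wide (y), from 20 to 62 mm above the table; this point is 47 mm above the table and moves with the slide. Push it along the clamp's +x; axes as the clamp's.
- cam_lever (a joint): Angle of cam and lever about the vertical pivot, rad, growing anticlockwise from above. 0 = low point, at a stop: the lug can pass (below 0.3). 2.1 = the other stop, high: blocks the lug, or, with the slide home, stands behind it; from 1.65 it wedges the lug forward, taking 5 N at the knob at 1.85, 10 N at the stop, and holds by itself. Starts at 1.8 to 2.1. Free friction 1 N at the knob; stays.
- cam_knob (a point): Axis of the upright black knob on the lever's end, at 50 mm above the table; the knob is about 20 mm across and reaches from 27 to 64 mm above the table, 80 mm from the pivot. Seen from above, in the clamp's frame, the lever points 150 degrees clockwise of +x (rear right, towards the robot) at angle 0 and 30 degrees clockwise of +x (front right) at 2.1.
- cam_pivot (a point): Axis of the cam's pivot, at x = -35 mm, y = -44 mm of the clamp (right of the slide); the eccentric steel cam plate (46 mm across, 8 mm thick, with one flat) turns about it, under the lever.
- plate: Loose brass plate with scribed lines, 44 mm (its x) by 76 mm (its y) by 5 mm, lying on the bed between jaw and fence, 8 to 20 mm short of the fence and up to 0.08 rad askew. Origin: centre of its underside, 18 mm above the table.
- graver_12: Bystander: engraving graver, turned wooden handle and slim steel blade, 145x60x32 mm, lying left of the clamp; origin at the centre of its underside.
- punch_tracer: Bystander: slim steel punch, 13x113x8 mm, lying right of the clamp, outside the lever's sweep; origin at the centre of its underside.
- loupe: Bystander: black eye loupe, a cup 41 mm across and 34 mm high, standing right of the clamp's far end; origin at the centre of its underside.
Mind the look-alikes: they are no part of the job. There is more than one size of the plate; the job needs the largest.

How it is judged:
On the way, in this order (a step that is already met when the one before it is completed fails the run):
1. the cam is turned to its low point while the slide is still drawn back (value of joint cam_lever below 0.25 rad and value of joint jaw_slide below 0.012 m), for 0.1 s.
2. with the cam still low, the slide is pushed forward until the jaw has the plate against the fence (value of joint jaw_slide above 0.047 m and value of joint cam_lever below 0.35 rad and x of plate in the frame of clamp above 0.0755 m), for 0.1 s.
At the end, for the whole second after the job is handed in: the cam stands high again (over 1.65 rad) behind the lug, the slide is home (over 48.5 mm), the plate lies flat on the bed, square (within 0.035 rad) and within 1 mm of the fence, pressed against it with at least 1.5 N with nobody touching (value of joint cam_lever above 1.65 rad and value of joint jaw_slide above 0.0485 m and x of plate in the frame of clamp above 0.077 m and angle between the x axis of plate and the x axis of clamp, either way round below 0.035 rad and height (world z) of plate below 0.021 m and contact force between plate and fence above 1.5 N and linear speed of plate below 0.01 m/s).
It fails at once if the plate is lifted or carried (height (world z) of plate above 0.028 m or angle between plate's own z axis and vertical above 0.25 rad).
It fails at once if the lever's knob is taken between the fingers (horizontal distance between the grasp point and cam_knob below 0.009 m and height (world z) of the grasp point below 0.07 m).
It fails at once if the thumb piece is taken between the fingers (x of the grasp point in the frame of thumb_piece between 0 and 0.009 m and y of the grasp point in the frame of thumb_piece between -0.017 and 0.017 m and height (world z) of the grasp point below 0.07 m).
It fails at once if another tool is lifted or pushed more than 3 cm away (distance of any of graver_12, punch_tracer, loupe from where it was at the start of the episode above 0.03 m).
It also fails if it takes over 67 s, if anything falls off the work surface, if the arm or the gripper's body presses on something with over 40 N, if the wrist force passes 120 N, or if a joint passes its speed limit or range.

## Working session

There is one attempt and no reset: what is moved stays moved. The work goes in short steps, Python scripts to look and compute and a tool call to move; the robot and the scene stay as the last step left them, time stands still between calls to the robot, and variables do not carry over. Pictures are saved under pics/ and viewed, and the job is handed in when it is done.

Besides the shell and the picture viewer there is one more tool, called after "Emit:" in YAML: its name, and indented under it one key for each argument. move_arm: Moves the arm, as the interface text tells. Its arguments: {"type":"object","properties":{"deltas":{"type":"array"},"force":{"type":"number"}},"required":["deltas"]}

```bash
mkdir -p pics; ls
python3 - <<'E'
from workcell import manip, viewer
import cv2,numpy as np
for n in ("scene","top"):
    p,d=viewer.camera(n); cv2.imwrite(f"pics/{n}0.png",p[:,:,::-1]); np.save(f"pics/{n}0.npy",d)
    print(n,viewer.calibration(n))
print(manip.get_obs())
E
```

```text
pics
scene {'fx': 445.6389307511675, 'fy': 445.6389307511675, 'cx': 314.3288739494392, 'cy': 206.7394609024865, 'R': array([[-0.42235831, -0.90624434,  0.01829334],
       [-0.66450818,  0.29584427, -0.68622522],
       [ 0.61647574, -0.301989  , -0.72715906]]), 't': array([0.09969934, 0.46866295, 0.50054761])}
top {'fx': 476.0978227530895, 'fy': 476.0978227530895, 'cx': 311.8185211335621, 'cy': 193.36892761007766, 'R': array([[ 7.43068016e-04, -9.99993134e-01,  3.63030541e-03],
       [-9.84164514e-01, -1.37479000e-03, -1.77252137e-01],
       [ 1.77255911e-01, -3.44110736e-03, -9.84158778e-01]]), 't': array([-0.15344592,  0.57877384,  0.85756989])}
{'clock': 0.1, 'joint_pos': array([ 1.26140759,  0.33284882, -0.06470265,  1.46087297,  0.02160915,
        1.34992912, -0.08847799]), 'joint_velocities': array([-0.00145613, -0.00029031, -0.0015371 , -0.00231917,  0.00143725,
       -0.000317  , -0.00180974]), 'tau': array([ 7.88802517e-04, -6.26738977e+01,  4.85841266e-02, -3.92426419e+01,
        1.61090906e-02,  6.97335927e-03,  1.30005122e-05]), 'position': array([ 0.17669008, -0.59913509,  0.23056298]), 'ee_rot': array([ 9.89733109e-01,  1.42926234e-01, -1.32174951e-04, -6.68259472e-04]), 'ft_force': array([-1.05439732,  0.1584875 ,  0.0844649 ]), 'torque': array([-0.01012641, -0.03250381,  0.01930165]), 'grip_width': 1.0012345295222378}
```

View pics/scene0.png

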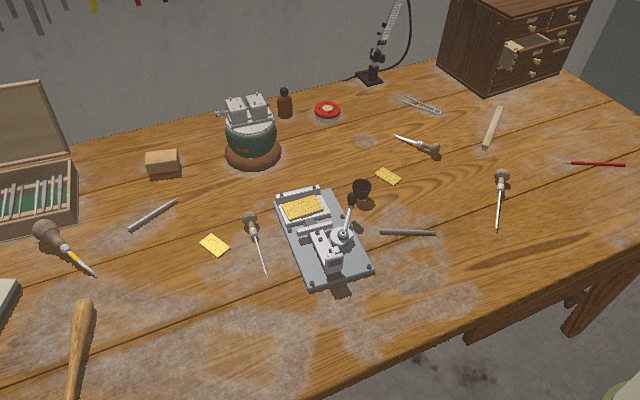

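View pics/top0.png

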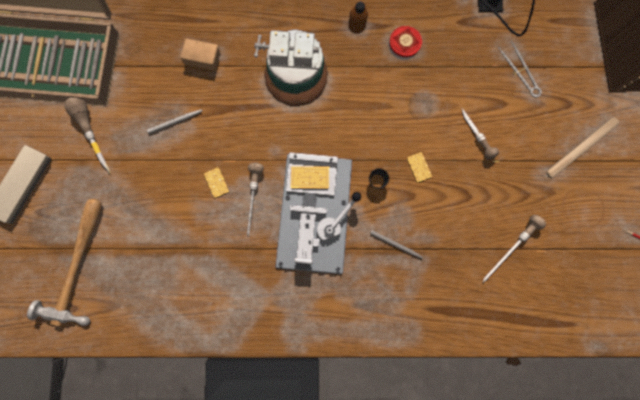

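The clamp is at about (315,215) in the top view and the loose plate on its bed at (310,177). The look-alike small plates are at (216,182) and (419,167). The black things are the knob at (356,197) and the loupe at (378,180). Next I'll check these in a close crop.

Run:
```python
import cv2
p=cv2.imread("pics/top0.png")[140:285,265:405]
cv2.imwrite("pics/crop0.png",cv2.resize(p,None,fx=4.1,fy=4.1,interpolation=cv2.INTER_CUBIC))
p=cv2.imread("pics/scene0.png")[170:300,265:445]
cv2.imwrite("pics/crop1.png",cv2.resize(p,None,fx=4.4,fy=4.4,interpolation=cv2.INTER_CUBIC))
```

```text
(no output)
```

View pics/crop0.png

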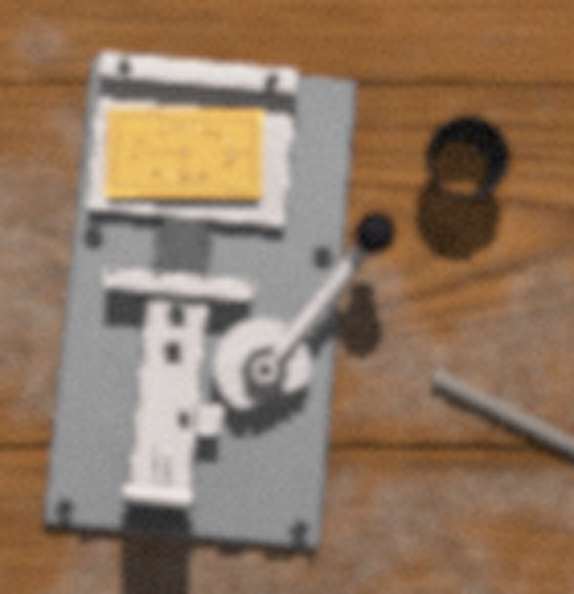

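View pics/crop1.png

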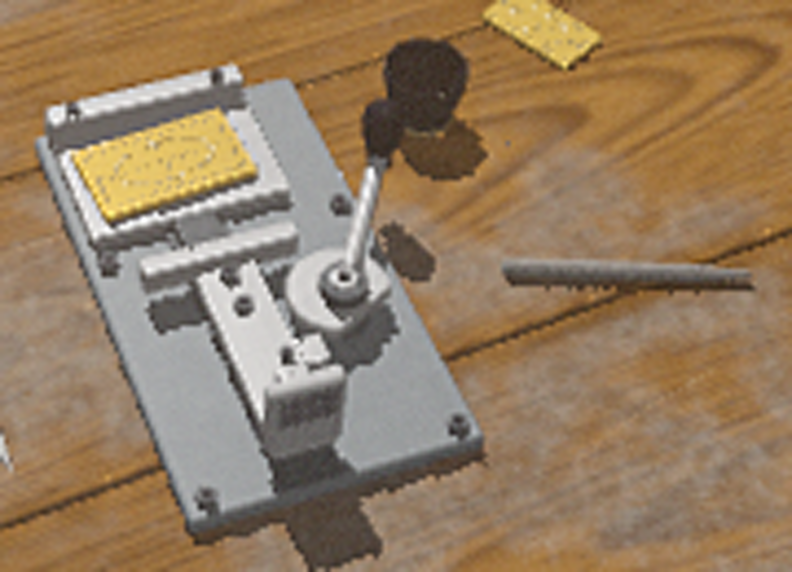

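```bash
cat > h.py <<'E'
import numpy as np
from workcell import manip, viewer
from scipy.optimize import least_squares
C=viewer.calibration("top")
def proj(X,c=C):
    X=np.atleast_2d(X); Y=X@c["R"].T+c["t"]
    return np.c_[c["fx"]*Y[:,0]/Y[:,2]+c["cx"],c["fy"]*Y[:,1]/Y[:,2]+c["cy"]]
def back(uv,z,c=C):
    d=c["R"].T@np.array([(uv[0]-c["cx"])/c["fx"],(uv[1]-c["cy"])/c["fy"],1]); o=-c["R"].T@c["t"]
    return o+d*(z-o[2])/d[2]
E
python3 - <<'E'
from h import *
cr=lambda a,b:np.array([265+(a+.5)/4.1-.5,140+(b+.5)/4.1-.5])
L=[(-115,-78,10),(-115,54,10),(115,-78,10),(112,48,30),(112,-48,30),(-35,-44,36)]
P=np.array([cr(318,550),cr(45,527),cr(357,80),cr(97,53),cr(298,70),cr(266,370)])
L=np.array(L)/1000
def w(p,L): c,s=np.cos(p[2]),np.sin(p[2]); return np.c_[p[0]+c*L[:,0]-s*L[:,1],p[1]+s*L[:,0]+c*L[:,1],L[:,2]]
r=least_squares(lambda p:(proj(w(p,L))-P).ravel(),[.55,-.15,0]);print(r.x,r.fun.reshape(-1,2).round(2))
p=r.x
def loc(X): d=X[:2]-p[:2];c,s=np.cos(p[2]),np.sin(p[2]);return np.array([c*d[0]+s*d[1],-s*d[0]+c*d[1]])
k=back(cr(375,232),.062);kl=loc(k);print("knob",k,kl,kl-[-.035,-.044],np.hypot(*(kl-[-.035,-.044])))
a=np.arctan2(*(kl-[-.035,-.044])[::-1]);print("lever",a+np.radians(150))
t=back(cr(157,500),.062);print("thumb",t,loc(t))
q=np.array([cr(*x) for x in[(107,108),(262,108),(262,202),(105,198)]]);print([loc(back(x,.023)).round(4) for x in q])
l=back(cr(468,155),.034);print("loupe",l,loc(l)); 
u=back(cr(435,378),.004);print("punch",loc(u))
g=back((250,233),.004);print("grav",loc(g))
E
```

```text
[ 0.54922897 -0.14549759 -0.08568055] [[ 0.68  0.  ]
 [-0.41 -0.33]
 [-0.34 -0.01]
 [ 0.6   0.17]
 [-0.27  0.12]
 [-0.27  0.07]]
knob [ 0.571806  -0.2363593  0.062    ] [ 0.03026976 -0.08859635] [ 0.06526976 -0.04459635] 0.07905046830297065
lever 2.0185899885667746
thumb [ 0.44949696 -0.13649194  0.062     ] [-0.10013683  0.00043798]
[array([0.0871, 0.0423]), array([ 0.0936, -0.0328]), array([ 0.0473, -0.0365]), array([0.0426, 0.039 ])]
loupe [ 0.61413623 -0.2842013   0.034     ] [ 0.07653883 -0.13264041]
punch [-0.02823416 -0.12735141]
grav [-0.0513268   0.11099341]
```

```bash
cat >> h.py <<'E'
from scipy.spatial.transform import Rotation as Ro
PC=np.array([0.54923,-0.1455]); YC=-0.0857
PIV=None
def l2w(x,y): c,s=np.cos(YC),np.sin(YC); return np.array([PC[0]+c*x-s*y,PC[1]+s*x+c*y])
PIV=l2w(-.035,-.044)
def w2l(X): d=np.array(X[:2])-PC;c,s=np.cos(YC),np.sin(YC);return np.array([c*d[0]+s*d[1],-s*d[0]+c*d[1]])
def rel(target,yaw):
    o=manip.get_obs();R=Ro.from_quat(o["ee_rot"])
    T=Ro.from_matrix(np.array([[np.cos(yaw),np.sin(yaw),0],[np.sin(yaw),-np.cos(yaw),0],[0,0,-1]]))
    print("pos",o["position"],"loc",w2l(o["position"]),"t",o["clock"],"shift mm",(R.inv().apply(np.array(target)-o["position"])*1000).round(1),"turn deg",np.degrees((R.inv()*T).as_rotvec()).round(2), "F",o["ft_force"].round(2))
def pose(ang,tang,rad,z):  # finger pose: ang = cam angle, tang offset (+ = acw side)
    ph=YC-np.radians(150)+ang
    u=np.array([np.cos(ph),np.sin(ph)]);t=np.array([-u[1],u[0]])
    return np.r_[PIV+rad*u+tang*t,z],ph+np.pi/2
E
python3 - <<'E'
from h import *
p,y=pose(2.02,.032,.080,.15); print(p,np.degrees(y)); rel(p,y)
E
```

```text
[ 0.59282499 -0.21206774  0.15      ] 50.827226312155126
pos [ 0.17669008 -0.59913509  0.23056298] loc [-0.33234374 -0.48385786] t 0.1 shift mm [ 508.6 -253.4   80.9] turn deg [-8.000e-02 -2.000e-02 -3.439e+01] F [-1.05  0.16  0.08]
```

Emit:
move_arm:
  deltas:
    - [0.036,-0.018,0.005,0,0,0,-1]
    - [0.036,-0.018,0.005,0,0,0,-1]
    - [0.036,-0.018,0.005,0,0,0,-1]
    - [0.036,-0.018,0.005,0,0,0,-1]
    - [0.036,-0.018,0.005,0,0,0,-1]
    - [0.036,-0.018,0.005,0,0,0,-1]
    - [0.036,-0.018,0.005,0,0,0,-1]
    - [0.036,-0.018,0.005,0,0,0,-1]
    - [0.036,-0.018,0.005,0,0,0,-1]
    - [0.036,-0.018,0.005,0,0,0,-1]

```text
clock: 1.35
position: [0.4718, -0.324, 0.1809]
ee_rot: [0.99, 0.143, -0.0, -0.0]
ft_force: [-0.2, -0.3, -0.6]
grip_width: 0.001
```

Emit:
move_arm:
  deltas:
    - [0.036,-0.018,0.005,0,0,0,-1]
    - [0.036,-0.018,0.005,0,0,0,-1]
    - [0.036,-0.018,0.005,0,0,0,-1]
    - [0.036,-0.018,0.005,0,0,0,-1]
    - [0,0,0,0,0,-7,-1]
    - [0,0,0,0,0,-7,-1]
    - [0,0,0,0,0,-7,-1]
    - [0,0,0,0,0,-7,-1]
    - [0,0,0,0,0,-6.4,-1]
    - [0,0,0,0,0,0,-1]

```text
clock: 2.6
position: [0.5887, -0.2152, 0.1609]
ee_rot: [0.903, 0.429, -0.0, -0.0]
ft_force: [0.5, 0.6, 0.0]
grip_width: 0.003
```

Run:
```python
from h import *
p,y=pose(2.02,.032,.080,.10); rel(p,y); print(manip.get_obs()["grip_width"])
```

```text
pos [ 0.58871062 -0.21522178  0.16091707] loc [ 0.04530357 -0.06608655] t 2.6 shift mm [ 5.1  1.2 60.9] turn deg [-0.04  0.01 -0.04] F [0.54 0.61 0.  ]
0.0030496134086158734
```

Emit:
move_arm:
  deltas:
    - [0.003,0.001,0.02,0,0,0,-1]
    - [0.002,0,0.02,0,0,0,-1]
    - [0,0,0.02,0,0,0,-1]
    - [0,0,0.02,0,0,0,-1]
    - [0,0,0,0,0,0,-1]

```text
clock: 3.22
position: [0.5916, -0.2117, 0.079]
ee_rot: [0.903, 0.429, -0.001, -0.001]
ft_force: [0.7, -0.2, 0.2]
grip_width: -0.001
```

Run:
```python
from h import *
import cv2
p,d=viewer.camera("scene"); cv2.imwrite("pics/s1.png",cv2.resize(p[110:300,220:460,::-1],None,fx=3.2,fy=3.1,interpolation=cv2.INTER_CUBIC))
p,y=pose(2.02,.032,.080,.046); rel(p,y)
```

```text
pos [ 0.59245973 -0.21186197  0.0804709 ] loc [ 0.04875134 -0.06241816] t 3.275 shift mm [ 0.1  0.5 34.5] turn deg [-0.08  0.03 -0.  ] F [-0.09 -0.42  1.24]
```

View pics/s1.png

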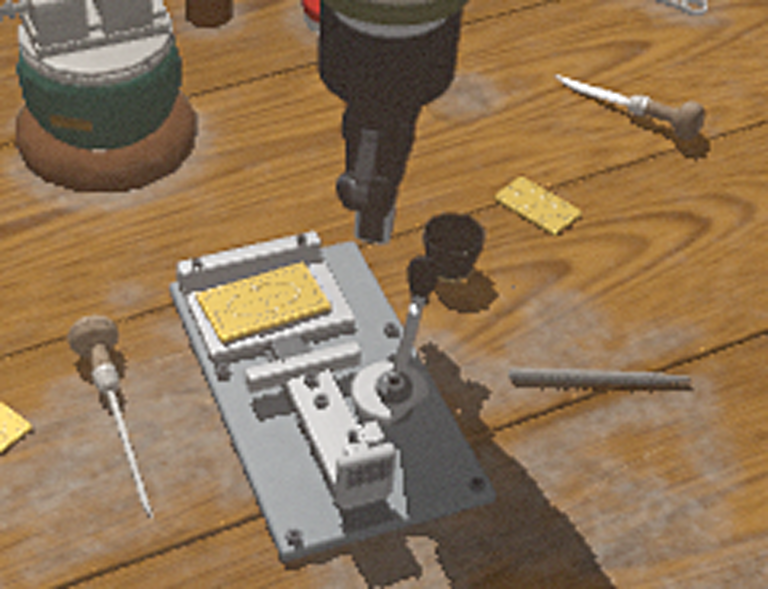

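Emit:
move_arm:
  deltas:
    - [0,0,0.012,0,0,0,-1]
    - [0,0.0005,0.012,0,0,0,-1]
    - [0,0,0.0105,0,0,0,-1]
    - [-0.004,0,0,0,0,0,-1]
    - [-0.004,0,0,0,0,0,-1]
    - [-0.00564,0.00148,0,0,0,4,-1]
    - [-0.00564,0.00148,0,0,0,4,-1]
    - [-0.00564,0.00148,0,0,0,4,-1]

```text
clock: 4.28
position: [0.5801, -0.2341, 0.0474]
ee_rot: [0.944, 0.331, 0.001, 0.0]
ft_force: [0.3, -0.1, -1.1]
grip_width: 0.002
```

Run:
```python
from h import *
p,y=pose(2.02-np.radians(12),.024,.080,.046); rel(p,y)
import cv2
p,d=viewer.camera("scene"); cv2.imwrite("pics/s2.png",cv2.resize(p[110:300,220:460,::-1],None,fx=3.2,fy=3.1,interpolation=cv2.INTER_CUBIC))
```

```text
pos [ 0.58014792 -0.23412642  0.04740109] loc [ 0.03839044 -0.08565473] t 4.275 shift mm [-0.2 -0.8  1.4] turn deg [ 0.05 -0.05 -0.13] F [ 0.3  -0.05 -1.12]
```

View pics/s2.png

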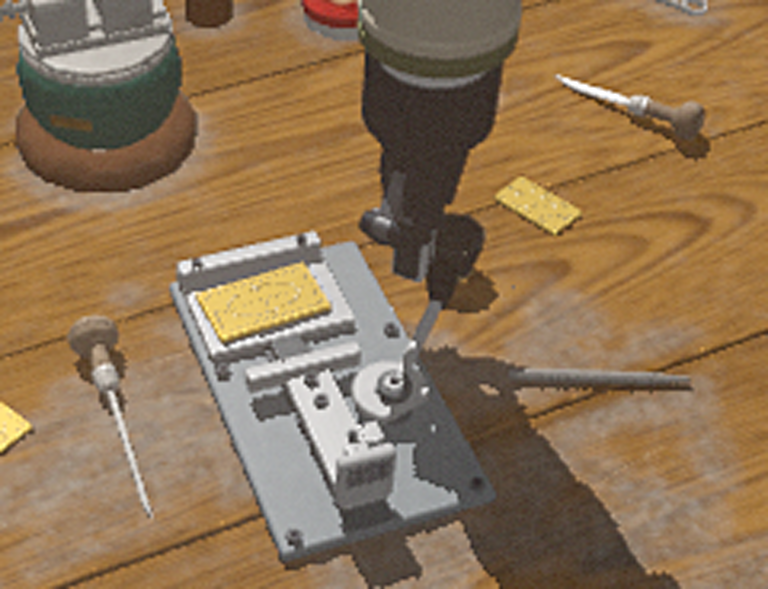

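The fingertip at (410,268) now sits left of the knob, and the lever at (425,325) has begun to turn. I'll carry on round the arc.

Emit:
move_arm:
  deltas:
    - [-0.00564,0.00148,0,0,0,4,-1]
    - [-0.00564,0.00148,0,0,0,4,-1]
    - [-0.00564,0.00148,0,0,0,4,-1]
    - [-0.00564,0.00148,0,0,0,4,-1]
    - [-0.00564,0.00148,0,0,0,4,-1]
    - [-0.00564,0.00148,0,0,0,4,-1]
    - [-0.00564,0.00148,0,0,0,4,-1]
    - [-0.00564,0.00148,0,0,0,4,-1]
    - [-0.00564,0.00148,0,0,0,4,-1]
    - [-0.00564,0.00148,0,0,0,4,-1]

```text
clock: 5.58
position: [0.5338, -0.2676, 0.0475]
ee_rot: [1.0, -0.011, 0.001, 0.0]
ft_force: [0.7, -0.5, -0.8]
grip_width: 0.002
```

Run:
```python
from h import *
p,y=pose(2.02-np.radians(52),.024,.080,.046); rel(p,y)
```

```text
pos [ 0.53375499 -0.26759796  0.04749413] loc [-0.00496722 -0.12297444] t 5.575 shift mm [-0.8 -0.8  1.5] turn deg [ 0.05 -0.09 -0.07] F [ 0.66 -0.47 -0.77]
```

Emit:
move_arm:
  deltas:
    - [-0.00564,0.00148,0,0,0,4,-1]
    - [-0.00564,0.00148,0,0,0,4,-1]
    - [-0.00564,0.00148,0,0,0,4,-1]
    - [-0.00564,0.00148,0,0,0,4,-1]
    - [-0.00564,0.00148,0,0,0,4,-1]
    - [-0.00564,0.00148,0,0,0,4,-1]
    - [-0.00564,0.00148,0,0,0,4,-1]
    - [-0.00564,0.00148,0,0,0,4,-1]
    - [-0.00564,0.00148,0,0,0,4,-1]
    - [-0.00564,0.00148,0,0,0,4,-1]

```text
clock: 6.82
position: [0.4766, -0.2633, 0.0475]
ee_rot: [0.936, -0.352, 0.001, 0.0]
ft_force: [0.9, -2.5, 0.5]
grip_width: 0.002
```

Emit:
move_arm:
  deltas:
    - [-0.00564,0.00148,0,0,0,4,-1]
    - [-0.00564,0.00148,0,0,0,4,-1]
    - [-0.00564,0.00148,0,0,0,4,-1]
    - [-0.00564,0.00148,0,0,0,4,-1]
    - [0,0,0,0,0,0,-1]

```text
clock: 7.45
position: [0.4569, -0.2502, 0.0473]
ee_rot: [0.878, -0.478, 0.0, 0.0]
ft_force: [0.7, 0.4, 0.5]
grip_width: -0.001
```

Run:
```python
from h import *
p,y=pose(2.02-np.radians(108),.024,.080,.046); rel(p,y)
import cv2
p,d=viewer.camera("scene"); cv2.imwrite("pics/s3.png",cv2.resize(p[110:300,220:460,::-1],None,fx=3.2,fy=3.1,interpolation=cv2.INTER_CUBIC))
```

```text
pos [ 0.45689737 -0.25023399  0.0473449 ] loc [-0.08302905 -0.11225284] t 7.45 shift mm [-0.6  0.2  1.3] turn deg [-0.02 -0.05  0.08] F [0.72 0.4  0.48]
```

View pics/s3.png

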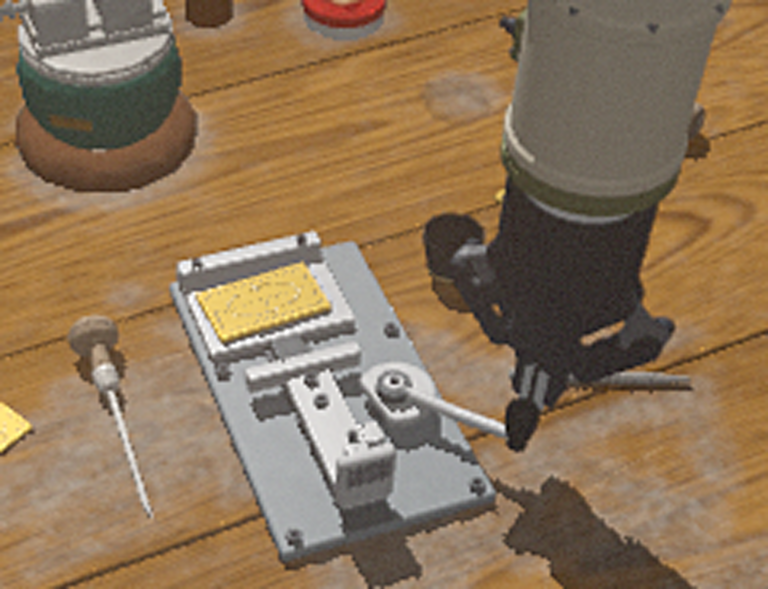

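Emit:
move_arm:
  deltas:
    - [-0.0028,0.0007,0,0,0,2,-1]
    - [-0.0028,0.0007,0,0,0,2,-1]
    - [-0.0028,0.0007,0,0,0,2,-1]
    - [0,0,0,0,0,0,-1]

```text
clock: 8.0
position: [0.4505, -0.2437, 0.0468]
ee_rot: [0.852, -0.524, -0.0, 0.0]
ft_force: [0.8, 0.5, -0.3]
grip_width: 0.003
```

Run:
```python
from h import *
p,y=pose(2.02-np.radians(114),.024,.080,.046); rel(p,y)
import cv2
p,d=viewer.camera("top"); cv2.imwrite("pics/t4.png",cv2.resize(p[140:285,265:405,::-1],None,fx=4.1,fy=4.1,interpolation=cv2.INTER_CUBIC))
p,d=viewer.camera("scene"); cv2.imwrite("pics/s4.png",cv2.resize(p[110:300,220:460,::-1],None,fx=3.2,fy=3.1,interpolation=cv2.INTER_CUBIC))
```

```text
pos [ 0.45050148 -0.2436789   0.04676412] loc [-0.08996255 -0.10626926] t 8.0 shift mm [-0.   0.5  0.8] turn deg [ 0.01  0.01 -0.01] F [ 0.77  0.53 -0.32]
```

View pics/t4.png

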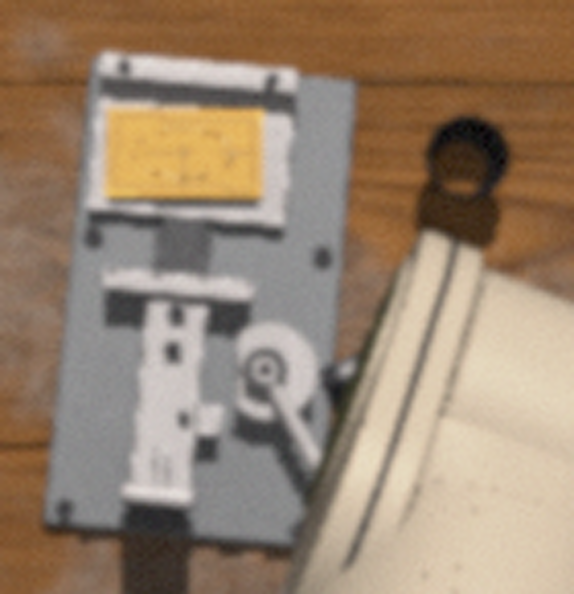

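View pics/s4.png

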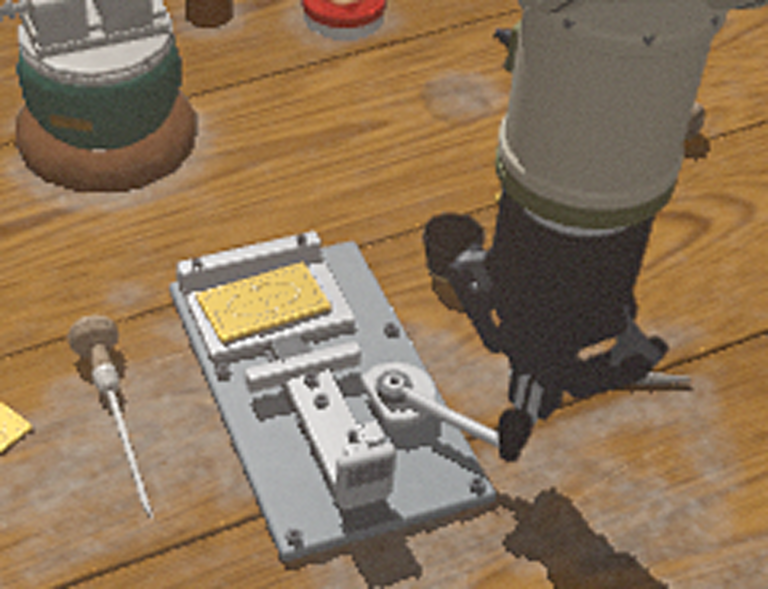

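Emit:
move_arm:
  deltas:
    - [-0.0028,0.0007,0,0,0,2,-1]
    - [-0.0028,0.0007,0,0,0,2,-1]
    - [-0.0014,0.0003,0,0,0,1,-1]
    - [0,0,0,0,0,0,-1]

```text
clock: 8.6
position: [0.4464, -0.2391, 0.0469]
ee_rot: [0.828, -0.561, 0.001, 0.0]
ft_force: [2.7, -5.2, -4.4]
grip_width: -0.002
```

Run:
```python
from h import *
p,y=pose(2.02-np.radians(119),.024,.080,.046); rel(p,y)
import cv2
p,d=viewer.camera("top"); cv2.imwrite("pics/t5.png",cv2.resize(p[140:285,265:405,::-1],None,fx=4.1,fy=4.1,interpolation=cv2.INTER_CUBIC))
p,d=viewer.camera("scene"); cv2.imwrite("pics/s5.png",cv2.resize(p[190:300,310:450,::-1],None,fx=5,fy=5,interpolation=cv2.INTER_CUBIC))
```

```text
pos [ 0.44641466 -0.23909448  0.04691991] loc [-0.09442677 -0.10205148] t 8.6 shift mm [-1.1  0.8  0.9] turn deg [-0.03 -0.09 -0.06] F [ 2.73 -5.25 -4.44]
```

View pics/t5.png

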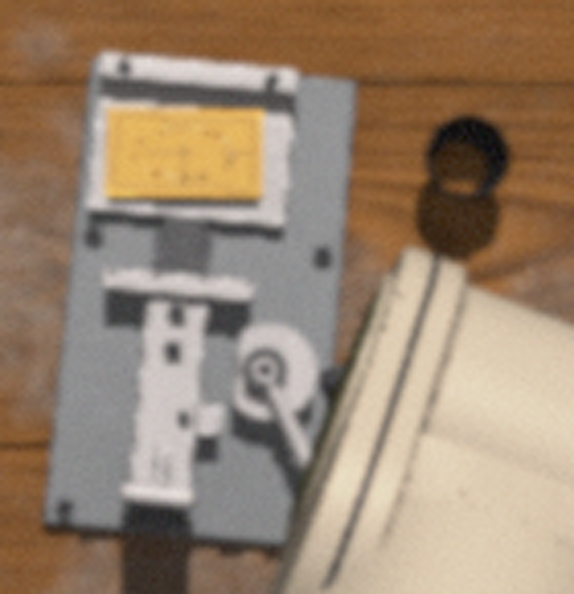

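View pics/s5.png

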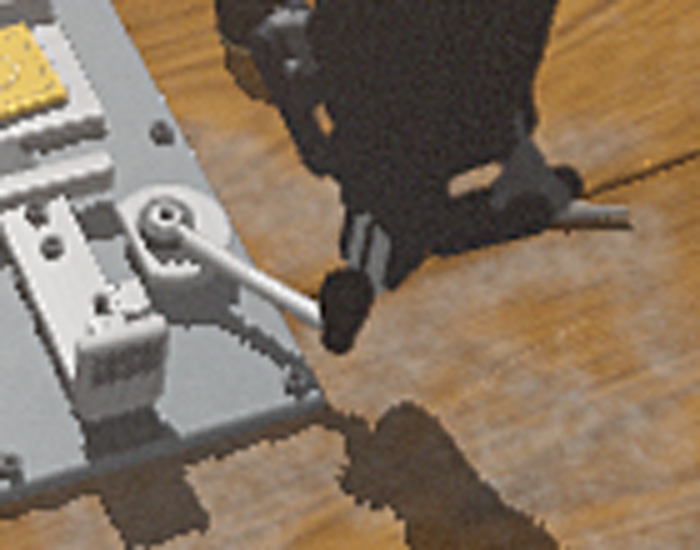

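Emit:
move_arm:
  deltas:
    - [0.008,0,0,0,0,0,-1]
    - [0.008,0,-0.01,0,0,0,-1]
    - [0,0,-0.025,0,0,0,-1]
    - [0,0,-0.025,0,0,0,-1]
    - [0,0,-0.02,0,0,-9,-1]
    - [0,0,0,0,0,-9,-1]
    - [0,0,0,0,0,-9,-1]
    - [0,0,0,0,0,-9,-1]
    - [0,0,0,0,0,-9,-1]
    - [0,0,0,0,0,-9,-1]

```text
clock: 9.95
position: [0.4523, -0.2536, 0.1275]
ee_rot: [0.993, -0.121, 0.0, 0.0]
ft_force: [-0.2, 0.7, 0.1]
grip_width: 0.003
```

Run:
```python
from h import *
rel(np.r_[l2w(-.132,0),.12],YC)
import cv2
p,d=viewer.camera("top"); cv2.imwrite("pics/t6.png",cv2.resize(p[140:285,265:405,::-1],None,fx=4.1,fy=4.1,interpolation=cv2.INTER_CUBIC))
```

```text
pos [ 0.4523042  -0.25355799  0.12754845] loc [-0.08732084 -0.1159578 ] t 9.95 shift mm [ -62.2 -107.6    7.5] turn deg [ 0.   -0.02 -8.98] F [-0.17  0.74  0.12]
```

View pics/t6.png

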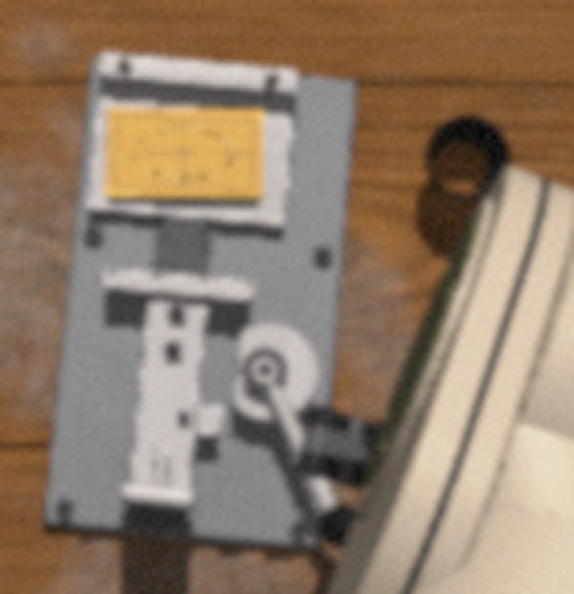

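The lever now points from the pivot (266,370) to the knob (335,522), which is cam angle ~0, and the slide hasn't moved. Next I'll go behind the thumb piece.

Emit:
move_arm:
  deltas:
    - [-0.02,-0.022,0,0,0,0,-1]
    - [-0.02,-0.022,0,0,0,0,-1]
    - [-0.022,-0.022,0,0,0,0,-1]
    - [0,-0.022,0,0,0,0,-1]
    - [0,-0.02,0.007,0,0,0,-1]
    - [0,0,0,0,0,-9,-1]
    - [0,0,0,0,0,0,-1]

```text
clock: 10.88
position: [0.4187, -0.1334, 0.1203]
ee_rot: [0.999, -0.046, 0.0, 0.0]
ft_force: [0.8, 0.4, 0.9]
grip_width: 0.003
```

Run:
```python
from h import *
rel(np.r_[l2w(-.130,0),.046],YC)
```

```text
pos [ 0.41869353 -0.13342802  0.1202994 ] loc [-0.1310907   0.00085439] t 10.875 shift mm [ 1.1  0.8 74.3] turn deg [ 0.   -0.02 -0.41] F [0.82 0.4  0.93]
```

Emit:
move_arm:
  deltas:
    - [0,0.001,0.02,0,0,0,-1]
    - [0,0,0.02,0,0,0,-1]
    - [0,0,0.02,0,0,0,-1]
    - [0,0,0.014,0,0,0,-1]
    - [0.005,0,0,0,0,0,-1]
    - [0.005,0,0,0,0,0,-1]
    - [0.004,0,0,0,0,0,-1]
    - [0.004,0,0,0,0,0,-1]
    - [0.004,0,0,0,0,0,-1]
    - [0,0,0,0,0,0,-1]

```text
clock: 12.12
position: [0.4406, -0.1363, 0.0459]
ee_rot: [0.999, -0.045, 0.0, 0.0]
ft_force: [-0.4, 0.6, -0.2]
grip_width: -0.006
```

Run:
```python
from h import *
rel(np.r_[l2w(-.061,0),.046],YC)
import cv2
p,d=viewer.camera("scene"); cv2.imwrite("pics/s7.png",cv2.resize(p[110:300,220:460,::-1],None,fx=3.2,fy=3.1,interpolation=cv2.INTER_CUBIC))
```

```text
pos [ 0.44060442 -0.13634119  0.04585449] loc [-0.10901087 -0.00017263] t 12.125 shift mm [48.  -0.4 -0.1] turn deg [ 0.   -0.02 -0.26] F [-0.38  0.59 -0.25]
```

View pics/s7.png

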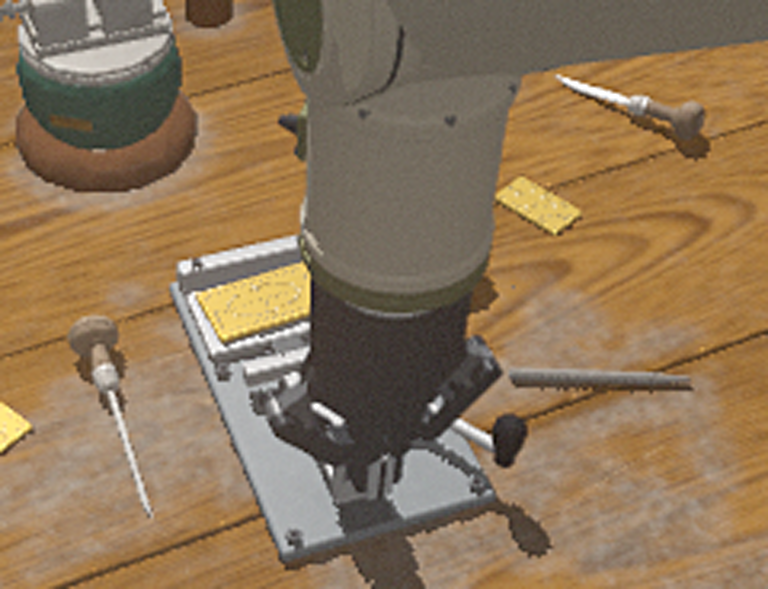

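Emit:
move_arm:
  deltas:
    - [0.004,0,0,0,0,0,-1]
    - [0.004,0,0,0,0,0,-1]
    - [0.004,0,0,0,0,0,-1]
    - [0.004,0,0,0,0,0,-1]
    - [0.004,0,0,0,0,0,-1]
    - [0.004,0,0,0,0,0,-1]
    - [0.004,0,0,0,0,0,-1]
    - [0.004,0,0,0,0,0,-1]
    - [0.004,0,0,0,0,0,-1]
    - [0.002,0,0,0,0,0,-1]

```text
clock: 13.42
position: [0.4782, -0.1398, 0.0457]
ee_rot: [0.999, -0.045, -0.0, 0.0]
ft_force: [-3.1, 0.3, 0.4]
grip_width: -0.003
```

Emit:
move_arm:
  deltas:
    - [0.002,0,0,0,0,0,-1]
    - [0.002,0,0,0,0,0,-1]
    - [0,0,0,0,0,0,-1]

```text
clock: 13.8
position: [0.4824, -0.1401, 0.0459]
ee_rot: [0.999, -0.045, 0.0, 0.0]
ft_force: [-1.0, 0.0, 0.0]
grip_width: 0.001
```

Run:
```python
from h import *
rel(np.r_[l2w(-.061,0),.046],YC)
```

```text
pos [ 0.48239961 -0.14013814  0.0458626 ] loc [-0.06704408 -0.00037817] t 13.8 shift mm [ 6.  -0.4 -0.1] turn deg [ 0.   -0.03 -0.26] F [-1.01  0.02  0.02]
```

Emit:
move_arm:
  deltas:
    - [0.002,0,0,0,0,0,-1]
    - [0.002,0,0,0,0,0,-1]
    - [0,0,0,0,0,0,-1]

```text
clock: 14.18
position: [0.4849, -0.1404, 0.0457]
ee_rot: [0.999, -0.045, -0.001, -0.0]
ft_force: [-9.2, 1.5, 6.2]
grip_width: 0.0
```

Emit:
move_arm:
  deltas:
    - [0.0015,0,0,0,0,0,-1]
    - [0,0,0,0,0,0,-1]

```text
clock: 14.42
position: [0.4849, -0.1404, 0.0455]
ee_rot: [0.999, -0.045, -0.003, -0.0]
ft_force: [-16.7, 2.0, 11.8]
grip_width: 0.003
```

Emit:
move_arm:
  deltas:
    - [0.0015,0,0,0,0,0,-1]
    - [0,0,0,0,0,0,-1]

```text
clock: 14.68
position: [0.4849, -0.1405, 0.0452]
ee_rot: [0.999, -0.045, -0.005, -0.0]
ft_force: [-23.3, 3.9, 16.5]
grip_width: 0.001
```

Run:
```python
from h import *
rel(np.r_[l2w(-.061,0),.046],YC)
```

```text
pos [ 0.48492395 -0.14045437  0.04516738] loc [-0.06450192 -0.00047717] t 14.675 shift mm [ 3.5 -0.5 -0.9] turn deg [-0.    0.52 -0.29] F [-23.33   3.88  16.46]
```

Emit:
move_arm:
  deltas:
    - [-0.005,0,0,0,0,0,-1]
    - [-0.006,0,0,0,0,0,-1]
    - [-0.01,0,0,0,0,0,-1]
    - [0,0,-0.025,0,0,0,-1]
    - [0,0,-0.025,0,0,0,-1]
    - [0,0,-0.025,0,0,0,-1]
    - [-0.02,0.03,0,0,0,0,-1]
    - [-0.01,0.04,0,0,0,0,-1]
    - [0,0.04,0,0,0,0,-1]
    - [0,0.04,0,0,0,0,-1]

```text
clock: 15.92
position: [0.4243, -0.2867, 0.1211]
ee_rot: [0.999, -0.045, 0.0, 0.0]
ft_force: [0.7, 0.9, -0.1]
grip_width: -0.006
```

Run:
```python
from h import *
rel(np.r_[l2w(-.061,0),.046],YC)
import cv2
p,d=viewer.camera("top"); cv2.imwrite("pics/t8.png",cv2.resize(p[140:285,265:405,::-1],None,fx=4.1,fy=4.1,interpolation=cv2.INTER_CUBIC))
```

```text
pos [ 0.42432574 -0.28674073  0.12112578] loc [-0.11235634 -0.15141358] t 15.925 shift mm [  50.6 -151.7   75.1] turn deg [ 0.03 -0.05 -0.25] F [ 0.67  0.93 -0.12]
```

View pics/t8.png

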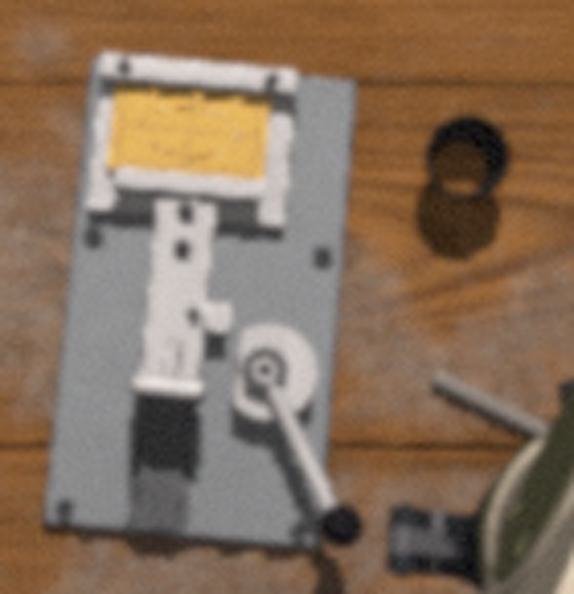

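The jaw has the plate flush on the fence (plate top edge at row ~92, jaw at ~180), the lug at (218,318) is past the cam, and the lever is still low. Now I'll go to the rear side of the knob at (342,523).

Run:
```python
from h import *
p,y=pose(0,-.034,.080,.12);print(p,np.degrees(y)); rel(p,y)
```

```text
[ 0.42372342 -0.18947377  0.12      ] -64.91024830427116
pos [ 0.4227247  -0.29235647  0.1210995 ] loc [-0.11347083 -0.15714574] t 15.975 shift mm [  -8.8 -102.5    0.8] turn deg [ 0.13 -0.13 59.44] F [-2.54 -4.16  0.1 ]
```

Emit:
move_arm:
  deltas:
    - [-0.004,-0.026,0,0,0,0,-1]
    - [-0.005,-0.026,0,0,0,0,-1]
    - [0,-0.026,0,0,0,0,-1]
    - [0,-0.025,0,0,0,0,-1]
    - [0,0,0,0,0,10,-1]
    - [0,0,0,0,0,10,-1]
    - [0,0,0,0,0,10,-1]
    - [0,0,0,0,0,10,-1]
    - [0,0,0,0,0,10,-1]
    - [0,0,0,0,0,9.4,-1]

```text
clock: 17.23
position: [0.4249, -0.1819, 0.1209]
ee_rot: [0.844, -0.536, 0.0, -0.0]
ft_force: [-0.0, -0.6, 0.5]
grip_width: 0.002
```

Run:
```python
from h import *
p,y=pose(0,-.034,.080,.046); rel(p,y)
```

```text
pos [ 0.42487654 -0.18194602  0.12086839] loc [-0.12077748 -0.04695631] t 17.225 shift mm [ 6.3  4.3 74.9] turn deg [-0.02 -0.02  0.02] F [-0.03 -0.55  0.53]
```

Emit:
move_arm:
  deltas:
    - [0,0.004,0.025,0,0,0,-1]
    - [0,0,0.025,0,0,0,-1]
    - [0,0,0.025,0,0,0,-1]
    - [0.006,0,0,0,0,0,-1]
    - [0.005,0,0,0,0,0,-1]
    - [0.005,0,0,0,0,0,-1]
    - [0.00564,0.00148,0,0,0,-4,-1]
    - [0.00564,0.00148,0,0,0,-4,-1]
    - [0.00564,0.00148,0,0,0,-4,-1]
    - [0.00564,0.00148,0,0,0,-4,-1]

```text
clock: 18.48
position: [0.4355, -0.221, 0.0466]
ee_rot: [0.912, -0.41, 0.001, -0.0]
ft_force: [-0.9, 0.5, 0.2]
grip_width: 0.002
```

Run:
```python
from h import *
p,y=pose(np.radians(16),-.024,.080,.046); rel(p,y)
import cv2
p,d=viewer.camera("scene"); cv2.imwrite("pics/s9.png",cv2.resize(p[110:300,220:460,::-1],None,fx=3.2,fy=3.1,interpolation=cv2.INTER_CUBIC))
```

```text
pos [ 0.43553396 -0.22102164  0.04660088] loc [-0.10681449 -0.0849763 ] t 18.475 shift mm [-0.8  0.6  0.6] turn deg [-0.03 -0.05  0.47] F [-0.88  0.54  0.22]
```

View pics/s9.png

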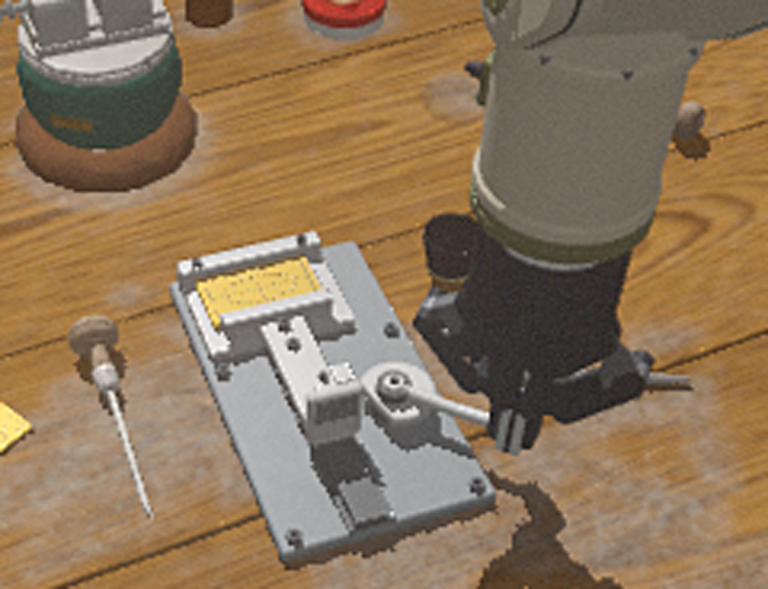

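The fingers at (510,430) are behind the knob and the lever is following. I'll carry on.

Emit:
move_arm:
  deltas:
    - [0.00564,0.00148,0,0,0,-4,-1]
    - [0.00564,0.00148,0,0,0,-4,-1]
    - [0.00564,0.00148,0,0,0,-4,-1]
    - [0.00564,0.00148,0,0,0,-4,-1]
    - [0.00564,0.00148,0,0,0,-4,-1]
    - [0.00564,0.00148,0,0,0,-4,-1]
    - [0.00564,0.00148,0,0,0,-4,-1]
    - [0.00564,0.00148,0,0,0,-4,-1]
    - [0.00564,0.00148,0,0,0,-4,-1]
    - [0.00564,0.00148,0,0,0,-4,-1]

```text
clock: 19.77
position: [0.4755, -0.2617, 0.0464]
ee_rot: [0.997, -0.074, 0.0, 0.0]
ft_force: [-0.9, 0.0, 1.2]
grip_width: 0.0
```

Run:
```python
from h import *
p,y=pose(np.radians(56),-.024,.080,.046); rel(p,y)
```

```text
pos [ 0.47546179 -0.26166624  0.04643537] loc [-0.06355422 -0.12205411] t 19.775 shift mm [-1.   0.1  0.4] turn deg [ 0.03 -0.03  0.38] F [-0.87  0.01  1.19]
```

Emit:
move_arm:
  deltas:
    - [0.00564,0.00148,0,0,0,-4,-1]
    - [0.00564,0.00148,0,0,0,-4,-1]
    - [0.00564,0.00148,0,0,0,-4,-1]
    - [0.00564,0.00148,0,0,0,-4,-1]
    - [0.00564,0.00148,0,0,0,-4,-1]
    - [0.00564,0.00148,0,0,0,-4,-1]
    - [0.00564,0.00148,0,0,0,-4,-1]
    - [0.00564,0.00148,0,0,0,-4,-1]
    - [0.00564,0.00148,0,0,0,-4,-1]
    - [0.00564,0.00148,0,0,0,-4,-1]

```text
clock: 21.02
position: [0.5322, -0.2669, 0.0463]
ee_rot: [0.963, 0.271, -0.0, 0.0]
ft_force: [-1.6, 0.8, 0.3]
grip_width: -0.003
```

Run:
```python
from h import *
p,y=pose(np.radians(96),-.024,.080,.046); rel(p,y)
```

```text
pos [ 0.53221475 -0.2668574   0.04631409] loc [-0.0065652  -0.12236844] t 21.025 shift mm [-0.9 -0.1  0.3] turn deg [0.03 0.02 0.38] F [-1.55  0.84  0.33]
```

Emit:
move_arm:
  deltas:
    - [0.00423,0.0011,0,0,0,-3,-1]
    - [0.00423,0.0011,0,0,0,-3,-1]
    - [0.00423,0.0011,0,0,0,-3,-1]
    - [0.00423,0.0011,0,0,0,-3,-1]
    - [0.00423,0.0011,0,0,0,-3,-1]
    - [0.00423,0.0011,0,0,0,-3,-1]
    - [0.00282,0.0007,0,0,0,-2,-1]
    - [0.00282,0.0007,0,0,0,-2,-1]
    - [0.00282,0.0007,0,0,0,-2,-1]
    - [0,0,0,0,0,0,-1]

```text
clock: 22.28
position: [0.5632, -0.2502, 0.0459]
ee_rot: [0.885, 0.465, 0.0, 0.0]
ft_force: [-0.7, -0.3, 0.5]
grip_width: 0.001
```

Run:
```python
from h import *
p,y=pose(np.radians(120),-.024,.080,.046); rel(p,y)
```

```text
pos [ 0.56321157 -0.25015638  0.04593635] loc [ 0.02288833 -0.10307553] t 22.275 shift mm [-1.8  0.3 -0.1] turn deg [ 0.03 -0.02  0.37] F [-0.72 -0.26  0.5 ]
```

Run:
```python
from h import *
import cv2
p,d=viewer.camera("scene"); cv2.imwrite("pics/s10.png",cv2.resize(p[110:300,220:460,::-1],None,fx=3.2,fy=3.1,interpolation=cv2.INTER_CUBIC))
p,d=viewer.camera("top"); cv2.imwrite("pics/t10.png",cv2.resize(p[140:285,265:405,::-1],None,fx=4.1,fy=4.1,interpolation=cv2.INTER_CUBIC))
print(manip.get_obs()["ft_force"])
```

```text
[ 0.50238853 -0.01792201  0.60020969]
```

View pics/s10.png

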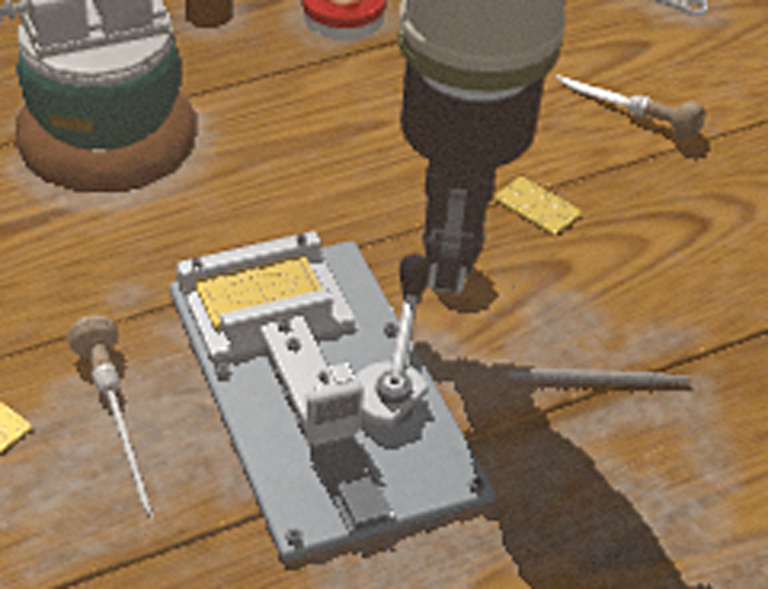

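View pics/t10.png

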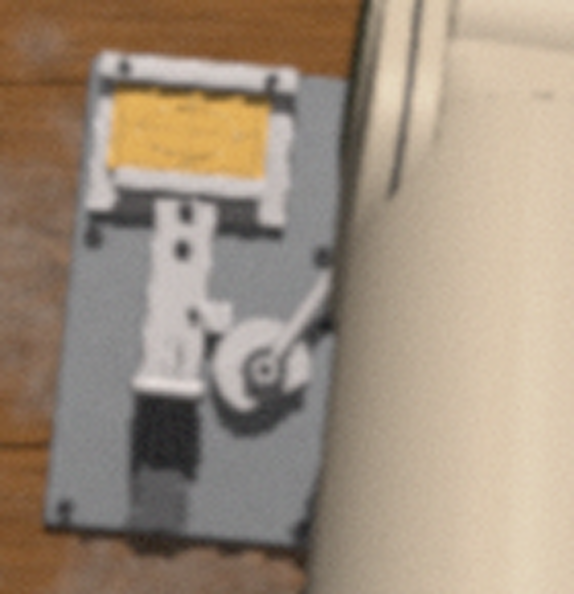

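Emit:
move_arm:
  deltas:
    - [0.002,0.0003,0,0,0,-1,-1]
    - [0,0,0,0,0,0,-1]

```text
clock: 22.62
position: [0.5639, -0.2491, 0.0457]
ee_rot: [0.881, 0.473, -0.0, -0.0]
ft_force: [-2.6, -2.1, 1.1]
grip_width: -0.0
```

Emit:
move_arm:
  deltas:
    - [0.002,0.0003,0,0,0,-1,-1]
    - [0,0,0,0,0,0,-1]

```text
clock: 22.88
position: [0.5643, -0.2491, 0.0457]
ee_rot: [0.877, 0.48, -0.001, 0.0]
ft_force: [-6.0, -6.4, 2.8]
grip_width: 0.003
```

Emit:
move_arm:
  deltas:
    - [0.002,0,0,0,0,0,-1]
    - [0,0,0,0,0,0,-1]

```text
clock: 23.12
position: [0.5643, -0.249, 0.0456]
ee_rot: [0.878, 0.479, -0.002, 0.001]
ft_force: [-8.4, -9.1, 4.3]
grip_width: 0.001
```

Run:
```python
from h import *
p,y=pose(2.1,-.0206,.080,.046); rel(p,y)
```

```text
pos [ 0.56433653 -0.248993    0.04560568] loc [ 0.02390959 -0.10182013] t 23.125 shift mm [ 0.5  0.2 -0.4] turn deg [-0.08  0.28  1.87] F [-8.45 -9.11  4.3 ]
```

Emit:
move_arm:
  deltas:
    - [0.002,0,0,0,0,0,-1]
    - [0.001,0,0,0,0,0,-1]
    - [0,0,0,0,0,0,-1]

```text
clock: 23.5
position: [0.5645, -0.2488, 0.0456]
ee_rot: [0.878, 0.478, -0.004, 0.001]
ft_force: [-14.2, -14.5, 7.4]
grip_width: 0.001
```

Emit:
move_arm:
  deltas:
    - [-0.007,0,0,0,0,0,-1]
    - [-0.007,0,0,0,0,0,-1]
    - [-0.01,0,0,0,0,0,-1]
    - [0,0,-0.025,0,0,0,-1]
    - [0,0,-0.03,0,0,0,-1]
    - [0,0,-0.03,0,0,0,-1]
    - [-0.04,0.03,0,0,0,0,-1]
    - [-0.04,0.03,0,0,0,0,-1]
    - [-0.04,0.03,0,0,0,0,-1]
    - [0,0,0,0,0,0,-1]

```text
clock: 24.75
position: [0.5647, -0.4181, 0.1298]
ee_rot: [0.878, 0.478, -0.001, 0.0]
ft_force: [-0.2, -0.2, 0.4]
grip_width: -0.001
```

Run:
```python
from h import *
import cv2
p,d=viewer.camera("top"); cv2.imwrite("pics/t11.png",cv2.resize(p[140:285,265:405,::-1],None,fx=4.1,fy=4.1,interpolation=cv2.INTER_CUBIC))
p,d=viewer.camera("scene"); cv2.imwrite("pics/s11.png",cv2.resize(p[110:300,220:460,::-1],None,fx=3.2,fy=3.1,interpolation=cv2.INTER_CUBIC))
rel([.5,-.3,.1],0)
```

```text
pos [ 0.56653898 -0.41291543  0.13036069] loc [ 0.04013492 -0.26495245] t 24.85 shift mm [  59.3 -116.9   30.5] turn deg [-5.000e-02 -3.000e-02  5.741e+01] F [0.72 0.87 0.06]
```

View pics/t11.png

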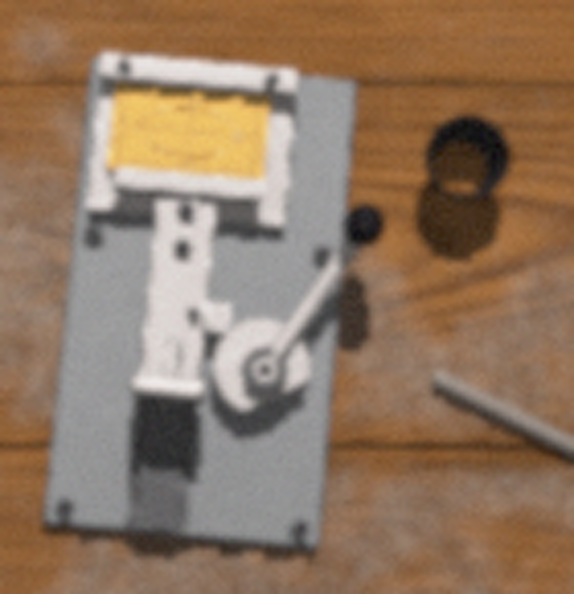

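View pics/s11.png

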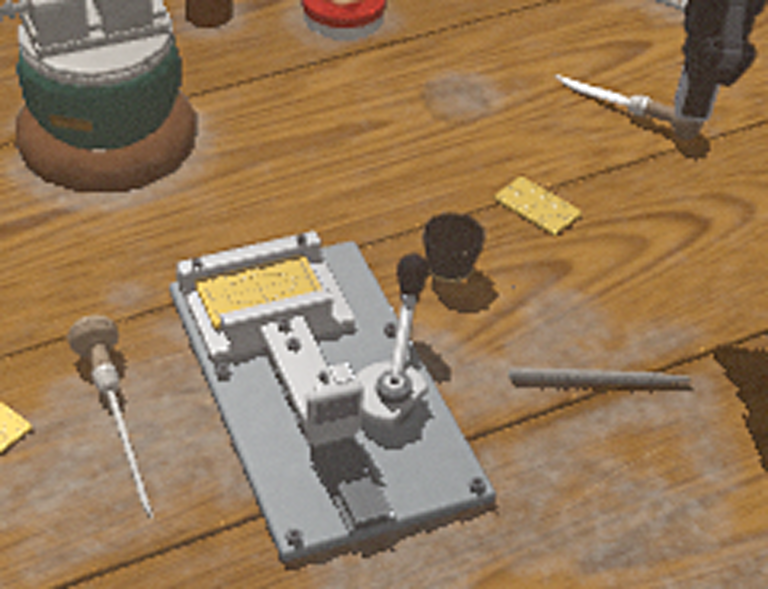

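The knob at (364,224) stayed at the high stop with the cam against the lug at (215,318). The plate is flush and square, and the bystanders haven't moved. I'm handing in.

```bash
python3 -c "
from workcell import manip
print(manip.hand_in())"
```

```text
the job is handed in; nothing more can be done
None
```

The brass plate is clamped and the job is handed in, at about 25 s of the 67 s allowed. I did it all with the shut fingers pushing from outside:
1. I swung the knob round to its low stop.
2. I pushed the thumb piece forward until it stopped dead. The push reached about 23 N along the slide.
3. I swung the knob back to its high stop, which held about 20 N without moving, and drew the arm clear.

**Last checks:** in both camera views the lever stayed at about 2.1 rad with nothing touching it. The cam sits behind the lug, the plate lies flush and square against the fence, and the graver, punch and loupe look to be where they were.

**Not measured:** I couldn't measure the clamping force on the plate or the exact slide travel. I judged both from the hard stops and the pictures. During the return swing the wrist force read almost zero at about 2.07 rad, where I expected 8–10 N. The pictures showed the lever in place, so I pushed on until it reached the stop. No check failed.

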